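# Pack a specimen tube into the lower tier of a carrier

### The arm

A 7-joint arm with a two-finger parallel gripper is mounted at the origin on the work surface. World frame = base frame: x ahead of the robot, y to its left, z up, the work surface at z = 0. Lengths are in m, angles in rad, forces in N, time in s.
With the tool pointing down it reaches from about 0.4 to 0.85 m from the base axis. Payload 10.4 kg.
Tool frame: the origin (TCP) lies on the centre line of the jaws, within the pads' length; the fingertips stand 22 mm ahead of it and the grasp point (between the pads) lies 3 mm ahead of it; z points along the fingers, y is the line along which they close (so a half turn about z gives the same grasp; the last joint's range is limited). The gripper opens to 87 mm and grips with 3 to 60 N. Pads are 19 mm wide; open, the fingers measure 117 mm over their backs; the gripper's body (75 mm by 190 mm) begins 51 mm behind the grasp point.
Start: joints at [1.157, 0.332, -0.065, 1.46, 0.022, 1.35, -0.088], TCP at [0.238, -0.578, 0.245] pointing down, gripper open.
Joint ranges: [-2.6, 2.6], [-0.5, 2.12], [-1.47, 1.34], [0.16, 2.42], [-1.27, 4.41], [0.06, 2.06], [-2.6, 2.6]. Speed limits (rad/s): [2.22, 2.22, 2.79, 2.79, 3.14, 3.14, 3.14].

### API

Orientations are given as a unit quaternion [x, y, z, w].
In Python, from bench import r gives the robot as it stands.
- The arm moves only by the tool jog_arm, called after "Request:" as name([rows], argument=value, ...), one row to a line, values as JSON. Schema: {"type":"object","properties":{"offsets":{"type":"array","items":{"type":"array","items":{"type":"number"},"minItems":5,"maxItems":5},"minItems":1,"maxItems":12},"grip_force":{"type":"number"},"only":{"type":"string"},"quiet":{"type":"boolean"},"lines":{"type":"string"}},"required":["offsets"],"additionalProperties":false}. offsets is a list of rows, 1 to 12 of them, each of 5 numbers: dx, dy, dz in m, then a turn about the tool's z in rad, then the finger opening in m; each row is the pose to reach, as a shift and turn from the pose commanded when the call began, along the tool's axes at that moment; what a row does not reach only later rows make up. A row lasts 1/10 s, in which the tool goes at most 0.05 m and 0.15 rad, less where a joint would pass 70% of its speed; a pose out of reach is approached as far as the arm can. The fingers move at their own pace and stop on an object; grip_force is the grip in N (left out, the last holds). Time passes only in rows, so rows that do not move let the fingers close. The tool returns the time, the measured TCP pose, the force, the opening and the grip force at its end. only (a regular expression) keeps the lines of the reply that match it, lines (a string "A,B") keeps lines A to B, and quiet returns only ok. Input that does not fit is refused with a message, and nothing moves.
- r.read_state(): the state, without advancing time (a new reading comes with each control period).
- r.camera(name): name is "scene" or "top" or "wrist"; returns a dict with "img" (400x640x3 uint8, red, green, blue), "fx", "fy", "cx", "cy" (pixels), "pose" (4x4, takes a point from camera to world coordinates). Camera axes: x right, y down, z forward; pixel columns grow to the right and rows downward; lengths in m; the calibration is good to about 2 mm. A picture is of the moment at which its call begins. There is no depth.
- r.close_job(): hands the job in; it is judged then, once.
The state is a dict: "time": time; "joint_positions": joint angles; "joint_vel": joint speeds; "joint_torque": joint torques, N m; "ee_pos": TCP position; "eef_rot": TCP orientation; "ft_force": force on the tool from outside, world axes, zero at the start; "torque": the same for the moment, N m; "width": finger opening in m; "grip_force": force on a finger pad.
Only numpy, scipy, OpenCV 4.12 (cv2) and the standard library are available. Lean on these libraries where they do the work, as an engineer would, in place of code of your own. Each camera call takes 0.05 s, during which the arm holds its last target. There are 200 camera calls.

### The job

Pack the orange-capped tube for transport: swing the carrier's hasp off its divider flap, lift the flap right up past upright so that it stands open, and set the tube down gently (not dropped) on the two V rests in the lower tier, lying along the rests as the tubes lie in the bench tray. Then fold the flap fully shut over it, leaving the hasp swung off because more samples will follow, and leave the blue-capped tube and the yellow-lidded jar where they are.

Things in the scene. Friction and masses are not known exactly. Their poses are not given: they have to be found in the camera images.
- case: blue specimen carrier, fixed: open box 180 (x) x 200 (y) x 100 mm high, walls 6 mm; origin at the centre of its underside, x from its front (robot side: hasp, orange tab) to its back (flap hinge), y to its left, z up. Lift bars on the side walls reach 111 mm from the middle. Under the flap is the lower tier.
- lower_tier (a point): fixed point of the case, case (0, 0, 54) mm, over two white V rests (90 degrees, V line along case y at case x = 0; rests at y = +-30 mm, 6 mm thick, tips 42 mm apart). They stand on a rigid grey cradle whose height varies and is not reported: the axis of a tube lying in them is 42 to 66 mm above the case's underside and 27 mm above the cradle's floor. Lower the tube until contact is felt.
- flap (a joint): divider flap, white plate 180 x 200 x 6 mm over the lower tier, with grey ribs 14 mm high on top (none on the front 78 mm). Radians: 0 = shut and level, grows as the front edge lifts, 1.57 upright, stop at 1.85 leaning back. Stiff friction hinge (0.33 N m; flap 0.25 kg): stays where it is left, must be pushed down to shut. It cannot rise while the hasp lies over it.
- flap_hinge (a point): point on the flap's hinge axis, at the middle of the case's back rim: case (90, 0, 100.5) mm. The axis runs along the case's y. The shut flap's underside is level with this axis; its front edge is 180 mm from it.
- flap_tab (a point): grip point of the orange upright tab on top of the flap near its front edge; moves with the flap. The tab is a blade 8 mm thick (case x), 40 mm wide (case y), rising 35 mm from the flap's top; the point is mid thickness and width, 15 mm below its top edge. With the flap shut it is at case (-78, 30, 126.5) mm.
- hasp (a joint): swing hasp: flat steel arm 18 mm wide on an upright pivot at case (-102, -55) mm, just outside the front wall; arm underside 110, top 118 mm above the bench. Radians: 0 = points along case +x over the flap (fastened), grows clockwise seen from above, 1.57 = points along case -y, wholly off; stop at 1.75. Light friction, stays where left. Starts between 0 and 0.3; swing it well past 1.25.
- hasp_post (a point): red upright post on the hasp's arm, 14 mm diameter, 34 mm high, 55 mm from the pivot; the point is on its axis, 17 mm below its top and 134 mm above the bench (the arm's top is at 118 mm). Push or pinch it to swing the hasp.
- orange_tube: clear specimen tube with an orange cap, lying level, 140 mm long; origin on its axis at mid length, y along the tube towards the cap. Body 30 mm diameter; cap 35 mm diameter over the last 25 mm. 60 to 130 g.
- blue_tube: the same tube with a blue cap, in the other place of the tray; leave it there.
- tray: grey bench tray, fixed, 170 (x) x 130 (y) mm plate 6 mm thick, with two pairs of the same V rests at tray x = -40 and +40 mm, one tube lying in each along y, tube axes 33 mm above the bench (27 mm above the plate's top, so a tube is 12 mm clear of the plate between its rests); origin at the centre of its underside.
- jar: small jar with a yellow lid, 56 mm diameter, 70 mm high, loose, between the carrier and the tray; origin at the centre of its underside; do not knock it.

How it is judged:
By the outcome, as a careful person would: the job done as asked, in the order asked, and still so for the second after the job is handed in, with the robot touching nothing.
It also fails if it takes over 72 s, if anything falls off the work surface, if the arm or the gripper's body presses on something with over 40 N, if the wrist force passes 120 N, or if a joint passes its speed limit or range.

## Working session

There is one attempt and no reset: what is moved stays moved. The work goes in short steps, Python scripts to look and compute and a tool call to move; the robot and the scene stay as the last step left them, time stands still between calls to the robot, and variables do not carry over. Pictures are saved under pics/ and viewed, at most 10 in all, crops included, and the job is handed in when it is done.

```bash
ls; mkdir -p pics; python3 - <<'E'
from bench import r
import cv2,numpy as np
for n in ("scene","top"):
    c=r.camera(n); cv2.imwrite(f"pics/{n}0.png",c["img"][:,:,::-1]); print(n,c["fx"],c["cx"],c["cy"],np.round(c["pose"],3).tolist())
    np.savez(f"{n}0.npz",img=c["img"],K=[c["fx"],c["fy"],c["cx"],c["cy"]],T=c["pose"])
s=r.read_state();print(s["time"],s["ee_pos"],s["eef_rot"],s["width"])
E
```

```text
bench.py
pics
scene 493.51971167016865 311.7187390469803 199.53625837314456 [[0.72, 0.546, -0.429, 0.989], [0.694, -0.575, 0.433, -0.505], [-0.011, -0.61, -0.793, 0.942], [0.0, 0.0, 0.0, 1.0]]
top 434.2840138902491 319.63617190549905 200.67276927900227 [[0.024, -0.996, 0.082, 0.444], [-1.0, -0.025, -0.011, -0.043], [0.013, -0.082, -0.997, 1.062], [0.0, 0.0, 0.0, 1.0]]
0.1 [ 0.23796444 -0.57760577  0.24386335] [ 9.80969391e-01  1.94161473e-01 -1.40164488e-04 -5.96507765e-04] 0.08727078373242324
```

View pics/scene0.png

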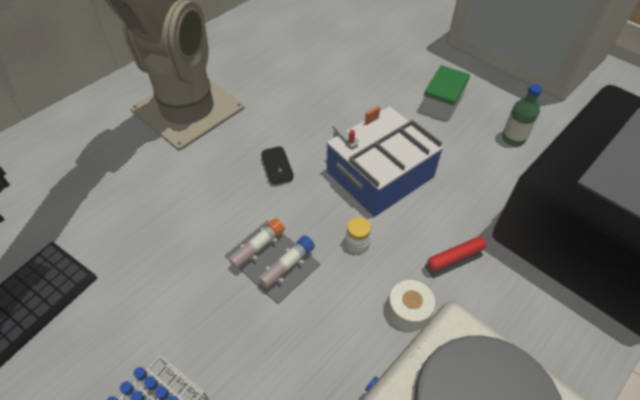

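View pics/top0.png

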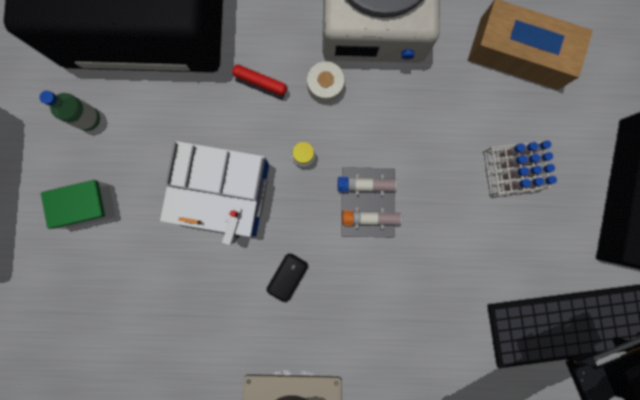

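The scene and top views show the carrier (top about (213,190)), hasp post (234,213), tab (190,221), jar (303,155), and tray (368,202) with the orange cap at (348,217). I'll enlarge both.

```bash
python3 - <<'E'
import cv2
a=cv2.imread("pics/top0.png")[135:248,150:410]; cv2.imwrite("pics/topc.png",cv2.resize(a,None,fx=3,fy=3,interpolation=cv2.INTER_CUBIC))
a=cv2.imread("pics/scene0.png")[95:295,220:450]; cv2.imwrite("pics/scenec.png",cv2.resize(a,None,fx=3,fy=3,interpolation=cv2.INTER_CUBIC))
E
```

```text
(no output)
```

View pics/topc.png

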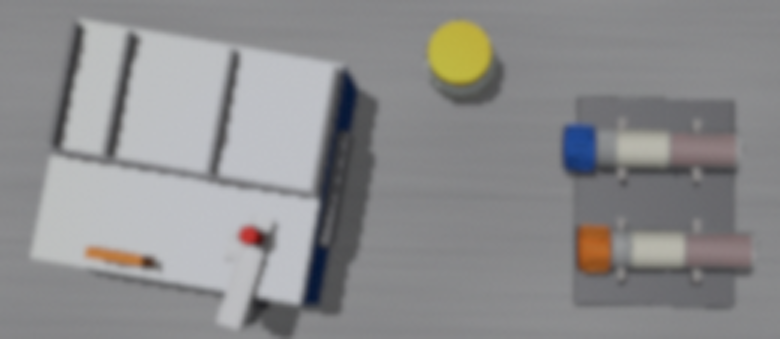

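View pics/scenec.png

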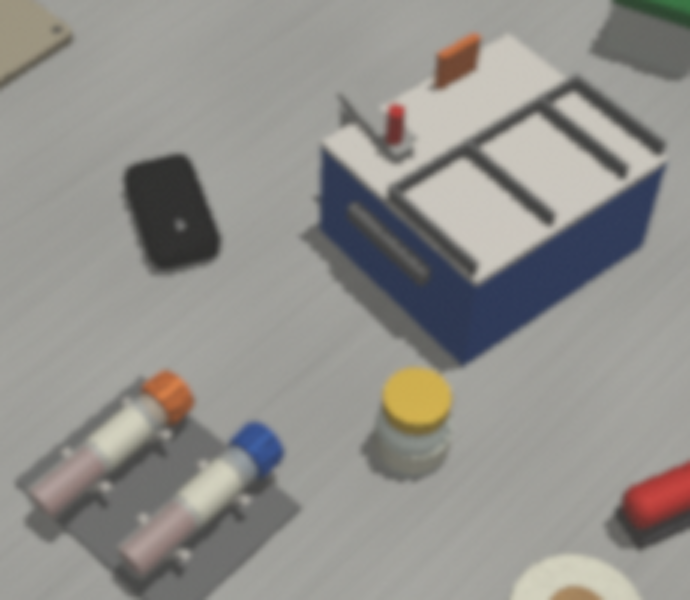

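Read off the crops. Top: flap corners (30,259), (80,18), (346,68), (302,305); post top (250,235); orange tube from (578,249) to (750,252). Scene: flap corners (507,35), (322,145), (475,283), (666,158); post top (396,107). Next I fit poses.

```bash
cat > geo.py <<'E'
import numpy as np
from scipy.optimize import least_squares
class Cam:
    def __init__(s,f):
        d=np.load(f);s.fx,s.fy,s.cx,s.cy=d["K"];s.T=d["T"]
    def proj(s,P):
        p=(np.asarray(P)-s.T[:3,3])@s.T[:3,:3];return np.array([s.fx*p[0]/p[2]+s.cx,s.fy*p[1]/p[2]+s.cy])
    def ray(s,u): return s.T[:3,:3]@np.array([(u[0]-s.cx)/s.fx,(u[1]-s.cy)/s.fy,1])
    def atz(s,u,z):
        d=s.ray(u);return s.T[:3,3]+d*(z-s.T[2,3])/d[2]
top,sc=Cam("top0.npz"),Cam("scene0.npz")
tp=lambda u,v:((u+.5)/3-.5+150,(v+.5)/3-.5+135)
sp=lambda u,v:((u+.5)/3-.5+220,(v+.5)/3-.5+95)
def tri(a,b):
    f=lambda P:np.r_[top.proj(P)-a,sc.proj(P)-b]
    o=least_squares(f,[.5,0,.1]);return o.x,np.abs(o.fun).max()
E
python3 - <<'E'
from geo import *
np.set_printoptions(precision=4,suppress=True)
C=np.array([[-90,100,106.5],[90,100,106.5],[90,-100,106.5],[-90,-100,106.5]])/1e3
tc=[tp(30,259),tp(80,18),tp(346,68),tp(302,305)]; ss=[sp(507,35),sp(666,158),sp(475,283),sp(322,145)]
for a,b in zip(tc,ss): print("corner",*tri(a,b))
def W(q,P): c,s=np.cos(q[2]),np.sin(q[2]);return np.array([q[0]+c*P[0]-s*P[1],q[1]+s*P[0]+c*P[1],P[2]])
f=lambda q:np.concatenate([np.r_[top.proj(W(q,P))-a,sc.proj(W(q,P))-b] for P,a,b in zip(C,tc,ss)])
o=least_squares(f,[.5,.2,0]);q=o.x;print("case",q,"res",o.fun.round(1))
print("post top",*tri(tp(250,235),sp(396,106)))
for n,P in (("tab",(-.078,.03,.1265)),("pivot",(-.102,-.055,.1)),("tier",(0,0,.054)),("hinge",(.09,0,.1005))): print(n,W(q,P))
for n,(t,s) in dict(ocap=((578,249),(184,391)),otail=((750,252),(48,502)),bcap=((564,148),(268,438)),jar=((460,50),(417,396)),).items(): print(n,*tri(tp(*t),sp(*s)))
for n,t in dict(cap=(580,249),tail=(750,252)).items(): print(n,top.atz(tp(*t),.033))
for n,t in dict(a=(575,98),b=(735,98),c=(735,305),d=(573,305)).items(): print("tray",n,top.atz(tp(*t),.006))
print(top.proj(W(q,(-.078,.03,.1415))), tp(120,256))
E
```

```text
corner [0.4698 0.2965 0.1035] 0.27693170404364764
corner [0.6488 0.268  0.1066] 0.07481268437015842
corner [0.6183 0.0715 0.1035] 0.7989124314665901
corner [0.442  0.0979 0.1016] 0.9041004977703437
case [ 0.5451  0.1825 -0.1464] res [ 0.3 -0.6 -0.4 -0.3 -0.2 -0.1  0.  -0.  -0.2 -1.4 -0.5 -0.1 -0.4 -0.3
 -1.4 -1.2]
post top [0.4896 0.1278 0.1547] 0.781062223281026
tab [0.4724 0.2235 0.1265]
pivot [0.4362 0.143  0.1   ]
tier [0.5451 0.1825 0.054 ]
hinge [0.6342 0.1694 0.1005]
ocap [ 0.4922 -0.1075  0.0282] 1.2418788943381287
otail [ 0.4936 -0.2424  0.0337] 1.6030449792741592
bcap [ 0.5708 -0.0957  0.0344] 0.5499782163581699
jar [ 0.6398 -0.0127  0.07  ] 0.22406269461231432
cap [ 0.49   -0.1112  0.033 ]
tail [ 0.491  -0.2459  0.033 ]
tray a [ 0.6148 -0.1064  0.006 ]
tray b [ 0.6183 -0.2377  0.006 ]
tray c [ 0.449  -0.2394  0.006 ]
tray d [ 0.4458 -0.1082  0.006 ]
[187.8563 219.8458] (189.66666666666666, 220.0)
```

Heights agree: flap 0.1065, jar 0.070, tube about 0.033, post 0.151. The hasp is at about 0.13 rad. Next is a helper for tool-axis shifts, and the first target is above the post.

```bash
cat > go.py <<'E'
import sys,numpy as np
from scipy.spatial.transform import Rotation as R
from bench import r
q=(.5451,.1825,-.1464)
def W(P): c,s=np.cos(q[2]),np.sin(q[2]);return np.array([q[0]+c*P[0]-s*P[1],q[1]+s*P[0]+c*P[1],P[2]])
def show(P,yang=None):
    """shift in tool axes to world P, turn to bring tool y to world angle yang (mod pi)"""
    s=r.read_state();M=R.from_quat(s["eef_rot"]).as_matrix();d=M.T@(np.array(P)-s["ee_pos"])
    a=np.arctan2(M[1,1],M[0,1]);t=0 if yang is None else (a-yang+np.pi/2)%np.pi-np.pi/2
    print("d",d.round(4),"turn",round(t,3),"now",np.round(s["ee_pos"],4),"yang",round(a,3),"j7",round(s["joint_positions"][6],2),"t",s["time"])
E
python3 -c "
from go import *
show((.4896,.1278,.20),-.1464+np.pi/2)"
```

```text
d [ 0.5014 -0.5563  0.0445] turn 0.537 now [ 0.238  -0.5776  0.2439] yang -1.18 j7 -0.09 t 0.1
```

Request:
jog_arm([
  [0.501, -0.556, 0, 0.537, 0.045],
  [0.501, -0.556, 0, 0.537, 0.045],
  [0.501, -0.556, 0, 0.537, 0.045],
  [0.501, -0.556, 0, 0.537, 0.045],
  [0.501, -0.556, 0, 0.537, 0.045],
  [0.501, -0.556, 0, 0.537, 0.045],
  [0.501, -0.556, 0, 0.537, 0.045],
  [0.501, -0.556, 0, 0.537, 0.045],
  [0.501, -0.556, 0, 0.537, 0.045],
  [0.501, -0.556, 0, 0.537, 0.045],
  [0.501, -0.556, 0, 0.537, 0.045],
  [0.501, -0.556, 0, 0.537, 0.045],
], grip_force=15)

```text
time: 1.3
ee_pos: [0.4394, -0.0119, 0.2446]
eef_rot: [0.997, -0.073, 0.0, 0.0]
ft_force: [0.8, -0.7, -0.3]
width: 0.0449
grip_force: 0.0
```

```bash
python3 -c "
from go import *
show((.4896,.1278,.20),-.1464+np.pi/2)"
```

```text
d [ 0.0293 -0.1455  0.0445] turn -0.0 now [ 0.4394 -0.0119  0.2446] yang -1.717 j7 -1.75 t 1.3
```

Request:
jog_arm([
  [0.029, -0.145, 0, 0, 0.045],
  [0.029, -0.145, 0, 0, 0.045],
  [0.029, -0.145, 0, 0, 0.045],
  [0.029, -0.145, 0.04, 0, 0.045],
  [0.029, -0.145, 0.045, 0, 0.045],
  [0.029, -0.145, 0.045, 0, 0.045],
])

```text
time: 1.9
ee_pos: [0.4883, 0.1244, 0.1987]
eef_rot: [0.997, -0.073, -0.001, 0.0]
ft_force: [1.0, -0.5, 1.2]
width: 0.0448
grip_force: 0.0
```

```bash
python3 - <<'E'
from go import *
import cv2
show((.4896,.1278,.146),-.1464+np.pi/2)
c=r.camera("wrist");cv2.imwrite("pics/w1.png",c["img"][:,:,::-1]);np.savez("w1.npz",img=c["img"],K=[c["fx"],c["fy"],c["cx"],c["cy"]],T=c["pose"])
from geo import Cam
w=Cam("w1.npz")
print(w.proj((.4896,.1278,.151)),w.proj(W((-.078,.03,.1415))),w.T.round(3).tolist())
E
```

```text
d [ 0.001  -0.0036  0.0527] turn -0.0 now [0.4883 0.1244 0.1987] yang -1.718 j7 -2.15 t 1.9
[317.2327411  226.47592984] [179.82420412 265.50007075] [[-0.148, -0.955, -0.258, 0.558], [-0.989, 0.143, 0.037, 0.114], [0.002, 0.26, -0.966, 0.338], [0.0, 0.0, 0.0, 1.0]]
```

View pics/w1.png

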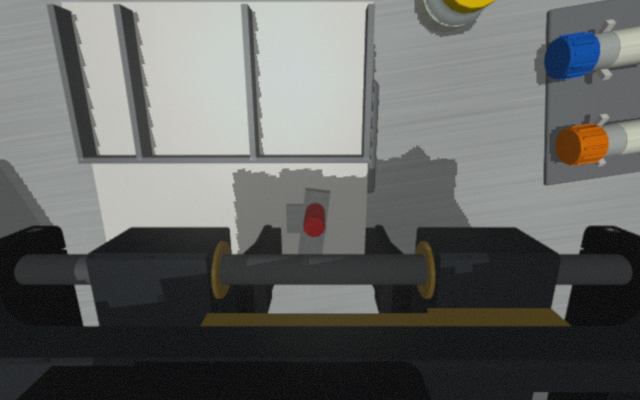

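The post top is at (314,227), matching the prediction (317,226). Tool axes are now case (x, −y, −z). I'll go down and pinch it.

Request:
jog_arm([
  [0.001, -0.003, 0.03, 0, 0.045],
  [0.001, -0.003, 0.052, 0, 0.045],
  [0.001, -0.003, 0.052, 0, 0.045],
  [0.001, -0.003, 0.052, 0, 0],
  [0.001, -0.003, 0.052, 0, 0],
  [0.001, -0.003, 0.052, 0, 0],
  [0.001, -0.003, 0.052, 0, 0],
  [0.001, -0.003, 0.052, 0, 0],
], grip_force=12)

```text
time: 2.75
ee_pos: [0.4908, 0.1283, 0.1481]
eef_rot: [0.997, -0.073, 0.0, -0.0]
ft_force: [1.0, -0.6, 1.7]
width: 0.0135
grip_force: 12.0
```

```bash
python3 - <<'E'
from go import *
p=r.read_state()["ee_pos"];c,s=np.cos(q[2]),np.sin(q[2]);d=p[:2]-np.array(q[:2]);u=np.array([c*d[0]+s*d[1],-s*d[0]+c*d[1]])
v=u-[-.102,-.055];a0=np.arctan2(-v[1],v[0]);print(u,np.hypot(*v),a0)
for a in np.arange(a0,1.68,.2): 
    w=np.array([.055*np.cos(a)-.102,-.055*np.sin(a)-.055])-u;print(round(a,2),w[0].round(4),-w[1].round(4))
E
```

```text
[-0.04576871 -0.06152915] 0.05660907864742155 0.11559474547544767
0.12 -0.0016 -0.0002
0.32 -0.0039 0.0105
0.52 -0.0084 0.0206
0.72 -0.0147 0.0296
0.92 -0.0227 0.0371
1.12 -0.0321 0.0429
1.32 -0.0423 0.0467
1.52 -0.0532 0.0484
```

Request:
jog_arm([
  [-0.003, 0.01, 0, 0, 0],
  [-0.007, 0.02, 0, 0, 0],
  [-0.014, 0.03, 0, 0, 0],
  [-0.022, 0.037, 0, 0, 0],
  [-0.032, 0.043, 0, 0, 0],
  [-0.042, 0.047, 0, 0, 0],
  [-0.053, 0.049, 0, 0, 0],
  [-0.06, 0.049, 0, 0, 0],
  [-0.062, 0.048, 0, 0, 0],
  [-0.062, 0.048, 0, 0, 0.045],
  [-0.062, 0.048, 0, 0, 0.045],
  [-0.062, 0.048, -0.06, 0, 0.06],
])

```text
time: 3.95
ee_pos: [0.418, 0.0878, 0.1931]
eef_rot: [0.997, -0.074, -0.006, 0.001]
ft_force: [0.6, -0.8, -0.7]
width: 0.0298
grip_force: 0.0
```

```bash
python3 - <<'E'
from go import *
show(W((-.078,.03,.20)),-.1464+np.pi/2)
E
```

```text
d [ 0.0338 -0.1422 -0.0077] turn -0.001 now [0.418  0.0878 0.1931] yang -1.718 j7 -1.99 t 3.95
```

Request:
jog_arm([
  [0.034, -0.142, -0.005, 0, 0.065],
  [0.034, -0.142, -0.005, 0, 0.065],
  [0.034, -0.142, -0.005, 0, 0.065],
  [0.034, -0.142, -0.005, 0, 0.065],
  [0.034, -0.142, -0.005, 0, 0.065],
  [0.034, -0.142, -0.005, 0, 0.065],
])

```text
time: 4.55
ee_pos: [0.476, 0.2235, 0.202]
eef_rot: [0.997, -0.074, -0.0, 0.001]
ft_force: [0.6, 0.2, -0.3]
width: 0.0648
grip_force: 0.0
```

```bash
python3 - <<'E'
from go import *
import cv2
show(W((-.078,.03,.1345)),-.1464+np.pi/2)
im=[]
for n,(y,x) in dict(scene=(90,300),top=(150,150)).items():
    i=r.camera(n)["img"][y:y+100,x:x+130,::-1];im.append(cv2.resize(i,None,fx=3,fy=3,interpolation=cv2.INTER_CUBIC))
cv2.imwrite("pics/h1.png",np.hstack(im))
E
```

```text
d [-0.0036  0.0004  0.0675] turn -0.001 now [0.476  0.2235 0.202 ] yang -1.718 j7 -2.4 t 4.55
```

View pics/h1.png

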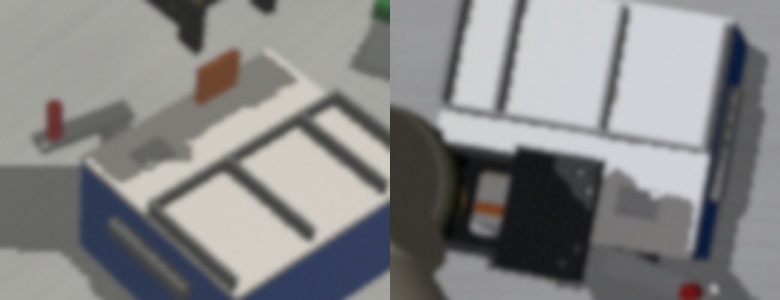

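The hasp is off: its post now stands outside the front-right and the arm is clear of the flap. Going down on the tab and gripping across its width.

Request:
jog_arm([
  [-0.004, 0, 0.03, 0, 0.065],
  [-0.004, 0, 0.06, 0, 0.065],
  [-0.004, 0, 0.067, 0, 0.065],
  [-0.004, 0, 0.067, 0, 0.065],
  [-0.004, 0, 0.067, 0, 0.02],
  [-0.004, 0, 0.067, 0, 0.02],
  [-0.004, 0, 0.067, 0, 0.02],
  [-0.004, 0, 0.067, 0, 0.02],
  [-0.004, 0, 0.067, 0, 0.02],
], grip_force=20)

```text
time: 5.55
ee_pos: [0.4728, 0.2254, 0.136]
eef_rot: [0.997, -0.073, 0.0, 0.0]
ft_force: [-2.0, -3.7, 5.5]
width: 0.0398
grip_force: 20.0
```

```bash
python3 - <<'E'
from go import *
s=r.read_state();p=s["ee_pos"];c,sn=np.cos(q[2]),np.sin(q[2]);d=p[:2]-np.array(q[:2]);x=c*d[0]+sn*d[1];y=-sn*d[0]+c*d[1];print(x,y,p[2])
a=.09-x;b=p[2]-.003-.1005
for t in np.arange(.15,1.9,.15): print(round(t,2),round(-a*np.cos(t)+b*np.sin(t)+a,3),round(b-a*np.sin(t)-b*np.cos(t),3))
E
```

```text
-0.07775167915471898 0.03187420001500686 0.1359999469717191
0.15 0.007 -0.025
0.3 0.017 -0.048
0.45 0.031 -0.07
0.6 0.048 -0.089
0.75 0.067 -0.106
0.9 0.089 -0.119
1.05 0.112 -0.129
1.2 0.137 -0.136
1.35 0.163 -0.138
1.5 0.188 -0.137
1.65 0.213 -0.132
1.8 0.238 -0.123
```

Request:
jog_arm([
  [0.007, 0, -0.025, 0, 0.02],
  [0.017, 0, -0.048, 0, 0.02],
  [0.031, 0, -0.07, 0, 0.02],
  [0.048, 0, -0.089, 0, 0.02],
  [0.067, 0, -0.106, 0, 0.02],
])

```text
time: 6.05
ee_pos: [0.5378, 0.2158, 0.242]
eef_rot: [0.997, -0.073, -0.002, 0.001]
ft_force: [-1.3, 0.1, -4.1]
width: 0.0394
grip_force: 20.0
```

```bash
python3 - <<'E'
from go import *
show((0,0,0));print(r.read_state()["torque"].round(2))
E
```

```text
d [-0.5001  0.2909  0.2441] turn 0 now [0.5378 0.2158 0.242 ] yang -1.716 j7 -2.37 t 6.05
[-0.03  0.44  0.04]
```

Request:
jog_arm([
  [0.022, 0, -0.013, 0, 0.02],
  [0.045, 0, -0.023, 0, 0.02],
  [0.07, 0, -0.03, 0, 0.02],
  [0.096, 0, -0.032, 0, 0.02],
  [0.121, 0, -0.031, 0, 0.02],
  [0.146, 0, -0.026, 0, 0.02],
  [0.171, 0, -0.017, 0, 0.02],
  [0.179, 0, -0.013, 0, 0.02],
  [0.179, 0, -0.013, 0, 0.02],
])

```text
time: 6.95
ee_pos: [0.7185, 0.1894, 0.2551]
eef_rot: [0.997, -0.074, 0.002, -0.001]
ft_force: [5.1, -2.6, 5.7]
width: 0.0396
grip_force: 20.0
```

```bash
python3 - <<'E'
from go import *
import cv2
s=r.read_state();p=s["ee_pos"];c,sn=np.cos(q[2]),np.sin(q[2]);d=p[:2]-np.array(q[:2]);x=c*d[0]+sn*d[1]
print("angle",np.arctan2(p[2]-.1035,.09-x)-np.arctan2(.0325,.1678),np.hypot(p[2]-.1035,.09-x))
i=r.camera("scene")["img"][50:230,260:480,::-1];j=r.camera("top")["img"][110:260,120:280,::-1]
cv2.imwrite("pics/f1.png",np.hstack([cv2.resize(i,(440,360)),cv2.resize(j,(360,360))]))
E
```

```text
angle 1.867737273284794 0.1716810603604427
```

View pics/f1.png

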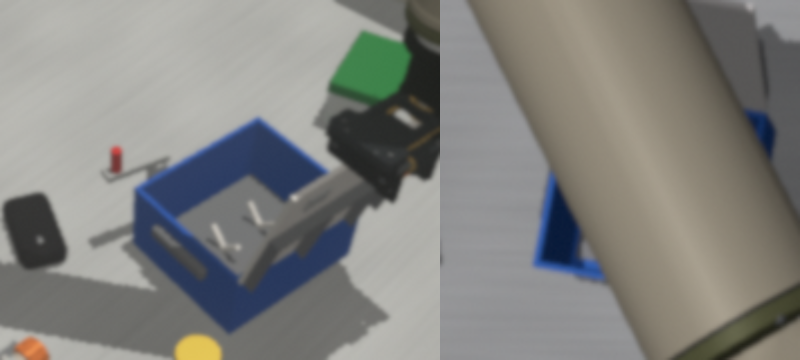

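The flap stands open at about 1.85 and the cradle with its two white V rests is visible. Releasing and rising clear.

Request:
jog_arm([
  [0, 0, 0, 0, 0.06],
  [0, 0, 0, 0, 0.06],
  [0, 0, 0, 0, 0.06],
  [0, 0, -0.03, 0, 0.06],
  [0, 0, -0.07, 0, 0.06],
  [0, 0, -0.1, 0, 0.06],
  [0, 0, -0.1, 0, 0.06],
])

```text
time: 7.75
ee_pos: [0.7163, 0.191, 0.3596]
eef_rot: [0.997, -0.073, 0.003, -0.002]
ft_force: [-0.5, -0.3, 0.1]
width: 0.0602
grip_force: 0.0
```

```bash
python3 - <<'E'
from go import *
show((.4905,-.177,.36),.01)
E
```

```text
d [-0.1698  0.397  -0.0028] turn 1.415 now [0.7163 0.191  0.3596] yang -1.717 j7 -2.22 t 7.75
```

Request:
jog_arm([
  [-0.17, 0.397, 0, -1.727, 0.055],
  [-0.17, 0.397, 0, -1.727, 0.055],
  [-0.17, 0.397, 0, -1.727, 0.055],
  [-0.17, 0.397, 0, -1.727, 0.055],
  [-0.17, 0.397, 0, -1.727, 0.055],
  [-0.17, 0.397, 0, -1.727, 0.055],
  [-0.17, 0.397, 0, -1.727, 0.055],
  [-0.17, 0.397, 0, -1.727, 0.055],
  [-0.17, 0.397, 0.1, -1.727, 0.055],
  [-0.17, 0.397, 0.15, -1.727, 0.055],
  [-0.17, 0.397, 0.15, -1.727, 0.055],
  [-0.17, 0.397, 0.15, -1.727, 0.055],
])

```text
time: 8.95
ee_pos: [0.4858, -0.1791, 0.199]
eef_rot: [0.702, 0.712, -0.002, -0.003]
ft_force: [-0.3, 0.7, 0.8]
width: 0.0551
grip_force: 0.0
```

```bash
python3 - <<'E'
from go import *
from geo import Cam
import cv2
show((.4905,-.177,.16),.01)
c=r.camera("wrist");np.savez("w2.npz",img=c["img"],K=[c["fx"],c["fy"],c["cx"],c["cy"]],T=c["pose"])
cv2.imwrite("pics/w2.png",c["img"][:,:,::-1])
w=Cam("w2.npz");P=np.array
for p in [(.4905,-.107,.033),(.4905,-.132,.033),(.4905,-.247,.033)]: print(w.proj(P(p)))
ims=[]
for n,(y,x,h,ww) in dict(scene=(95,300,100,130),top=(135,150,100,130)).items():
    c=r.camera(n);np.savez(n+"2.npz",img=c["img"],K=[c["fx"],c["fy"],c["cx"],c["cy"]],T=c["pose"])
    ims.append(cv2.resize(c["img"][y:y+h,x:x+ww,::-1],None,fx=3,fy=3,interpolation=cv2.INTER_CUBIC))
a=np.hstack(ims);b=cv2.resize(c["img"],(10,10))
cv2.imwrite("pics/c2.png",a)
E
```

```text
d [0.0019 0.005  0.039 ] turn 0.004 now [ 0.4858 -0.1791  0.199 ] yang 0.014 j7 0.1 t 8.95
[330.34691351 108.14300107]
[329.84953066 135.90081693]
[327.8092203  249.76593927]
```

View pics/w2.png

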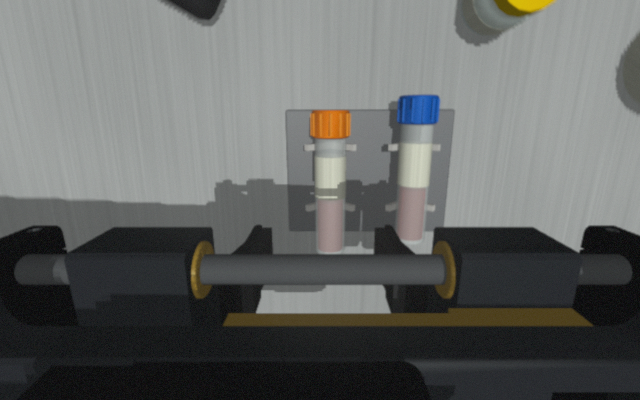

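View pics/c2.png

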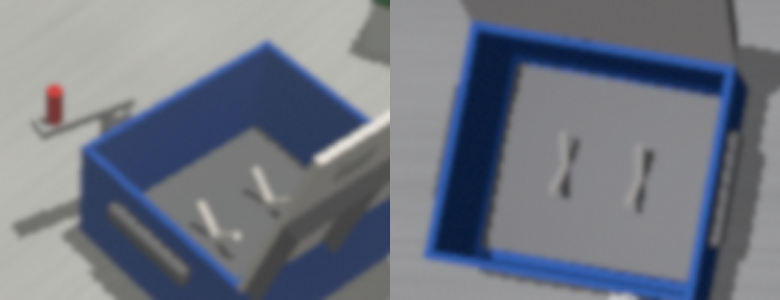

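The orange tube runs from cap (330,109) to tail (331,252), so yaw is about 0.025 and centre about (0.492, −0.178). The V-rest tips lie at tube-axis height, so I'll triangulate them: scene (257,170) and (205,203), top (166,195) and (248,208).

```bash
python3 - <<'E'
from geo import *
from go import W,q,show
np.set_printoptions(precision=4,suppress=True)
t=lambda u,v:tp(u,v); s=lambda u,v:((u+.5)/3-.5+300,(v+.5)/3-.5+95)
for n,a,b in (("L front tip",(166,194),(256,169)),("R front tip",(247,209),(204,203)),("L back",(174,133),(287,204)),("R back",(253,149),(238,238))):
    P,e=tri(t(*a),s(*b));d=P[:2]-np.array(q[:2]);c,sn=np.cos(q[2]),np.sin(q[2]);print(n,P,e,"case",c*d[0]+sn*d[1],-sn*d[0]+c*d[1])
for z in (.042,.048,.054,.060,.066):
    print(z,[(np.array(top.proj(W((x,y,z))))-t(*a)).round(1).tolist() for x,y,a in ((-.021,.03,(166,194)),(.021,.03,(174,133)),(-.021,-.03,(247,209)),(.021,-.03,(253,149)))],[(np.array(sc.proj(W((x,y,z))))-s(*a)).round(1).tolist() for x,y,a in ((-.021,.03,(256,169)),(-.021,-.03,(204,203)),(.021,.03,(287,204)),(.021,-.03,(238,238)))])
show((.4917,-.178,.049),.025)
E
```

```text
L front tip [0.5267 0.2167 0.0436] 1.4665503406485527 case -0.023173653582813834 0.031155495234774025
R front tip [0.5185 0.1551 0.0446] 2.744678773297153 case -0.0223165221975621 -0.030974166772770945
L back [0.5717 0.2093 0.0425] 0.6814457236724252 case 0.02235661185557637 0.030412303593482175
R back [0.5635 0.15   0.0427] 1.1045159526591988 case 0.022943166155984195 -0.029498782795370382
0.042 [[-0.2, -1.8], [0.6, 1.1], [-2.0, -2.4], [-0.7, 0.1]] [[-1.3, 1.5], [-2.2, 1.3], [0.1, -0.2], [-1.8, 0.0]]
0.048 [[-0.8, -2.0], [-0.0, 0.8], [-2.5, -2.6], [-1.2, -0.2]] [[-1.0, -0.2], [-2.0, -0.3], [0.5, -1.9], [-1.6, -1.6]]
0.054 [[-1.5, -2.2], [-0.7, 0.4], [-3.0, -2.8], [-1.6, -0.5]] [[-0.8, -1.9], [-1.8, -2.0], [0.8, -3.6], [-1.4, -3.3]]
0.06 [[-2.1, -2.5], [-1.3, 0.1], [-3.5, -3.0], [-2.1, -0.8]] [[-0.5, -3.6], [-1.6, -3.7], [1.1, -5.3], [-1.1, -5.0]]
0.066 [[-2.8, -2.7], [-1.9, -0.3], [-4.0, -3.2], [-2.6, -1.1]] [[-0.2, -5.3], [-1.4, -5.4], [1.4, -7.0], [-0.9, -6.6]]
d [-0.0004  0.0026  0.1549] turn -0.018 now [ 0.4893 -0.1778  0.2039] yang 0.007 j7 0.09 t 9.1
```

The cradle is low, with the axis at about 43 mm, so body/flap clearance is tight. I'll grip the tube high (axis +13) and set it down slightly toward the front. Going down to the tube.

Request:
jog_arm([
  [0, 0.003, 0.05, -0.018, 0.055],
  [0, 0.003, 0.09, -0.018, 0.055],
  [0, 0.003, 0.12, -0.018, 0.055],
  [0, 0.003, 0.14, -0.018, 0.055],
  [0, 0.003, 0.154, -0.018, 0.055],
  [0, 0.003, 0.154, -0.018, 0.055],
  [0, 0.003, 0.154, -0.018, 0.055],
])

```text
time: 9.8
ee_pos: [0.4939, -0.1779, 0.0518]
eef_rot: [0.698, 0.717, 0.0, 0.001]
ft_force: [-0.2, -0.2, 0.2]
width: 0.0553
grip_force: 0.0
```

```bash
python3 - <<'E'
from go import *
show((.4917,-.178,.049),.025)
E
```

```text
d [-0.0001 -0.0022  0.0028] turn 0.002 now [ 0.4939 -0.1779  0.0518] yang 0.027 j7 -0.04 t 9.8
```

Request:
jog_arm([
  [0, -0.002, 0.002, 0, 0.055],
  [0, -0.002, 0.002, 0, 0.01],
  [0, -0.002, 0.002, 0, 0.01],
  [0, -0.002, 0.002, 0, 0.01],
  [0, -0.002, 0.002, 0, 0.01],
  [0, -0.002, 0.002, 0, 0.01],
], grip_force=18)

```text
time: 10.4
ee_pos: [0.4913, -0.1781, 0.0488]
eef_rot: [0.697, 0.717, 0.0, 0.0]
ft_force: [1.7, 0.2, 0.5]
width: 0.0295
grip_force: 18.0
```

```bash
python3 - <<'E'
from go import *
show((.4917,-.178,.049),.025)
E
```

```text
d [ 0.      0.0004 -0.0002] turn 0.003 now [ 0.4913 -0.1781  0.0488] yang 0.028 j7 -0.04 t 10.4
```

Request:
jog_arm([
  [0, 0, -0.03, 0, 0.01],
  [0, 0, -0.07, 0, 0.01],
  [0, 0, -0.12, 0, 0.01],
  [0, 0, -0.17, 0, 0.01],
  [0, 0, -0.2, 0, 0.01],
  [0, 0, -0.2, 0, 0.01],
])

```text
time: 11.0
ee_pos: [0.4927, -0.1782, 0.2527]
eef_rot: [0.697, 0.717, 0.001, 0.003]
ft_force: [0.1, -0.9, -1.6]
width: 0.0297
grip_force: 18.0
```

```bash
python3 - <<'E'
from go import *
show(W((-.006,.004,.25)),-.1464)
print(r.read_state()["grip_force"],r.read_state()["ft_force"],r.read_state()["torque"])
E
```

```text
d [0.3641 0.0572 0.0018] turn 0.174 now [ 0.4927 -0.1782  0.2527] yang 0.028 j7 0.14 t 11.0
17.95922487974167 [ 0.10876972 -0.93891848 -1.59101759] [-0.00153081 -0.1062027   0.07546494]
```

Request:
jog_arm([
  [0.03, 0.005, 0, 0.174, 0.01],
  [0.075, 0.01, 0, 0.174, 0.01],
  [0.12, 0.02, 0, 0.174, 0.01],
  [0.16, 0.025, 0, 0.174, 0.01],
  [0.2, 0.03, 0, 0.174, 0.01],
  [0.24, 0.04, 0, 0.174, 0.01],
  [0.28, 0.045, 0, 0.174, 0.01],
  [0.32, 0.05, 0, 0.174, 0.01],
  [0.35, 0.055, 0, 0.174, 0.01],
  [0.364, 0.057, 0, 0.174, 0.01],
  [0.364, 0.057, 0, 0.174, 0.01],
  [0.364, 0.057, 0, 0.174, 0.01],
])

```text
time: 12.2
ee_pos: [0.5374, 0.1869, 0.2476]
eef_rot: [0.757, 0.654, -0.001, -0.0]
ft_force: [0.4, -0.1, -1.2]
width: 0.0293
grip_force: 18.0
```

```bash
python3 - <<'E'
from go import *
show(W((-.006,.004,.12)),-.1464)
s=r.read_state();print(s["ft_force"])
E
```

```text
d [0.0008 0.0024 0.1276] turn 0.001 now [0.5374 0.1869 0.2476] yang -0.146 j7 -0.82 t 12.2
[ 0.40227879 -0.08454175 -1.21759   ]
```

Request:
jog_arm([
  [0, 0.002, 0.03, 0, 0.01],
  [0, 0.002, 0.07, 0, 0.01],
  [0, 0.002, 0.11, 0, 0.01],
  [0, 0.002, 0.14, 0, 0.01],
  [0, 0.002, 0.16, 0, 0.01],
  [0, 0.002, 0.166, 0, 0.01],
  [0, 0.002, 0.166, 0, 0.01],
])

```text
time: 12.9
ee_pos: [0.5396, 0.1858, 0.0821]
eef_rot: [0.757, 0.653, -0.001, -0.0]
ft_force: [-0.3, -0.2, -0.3]
width: 0.0296
grip_force: 18.0
```

```bash
python3 - <<'E'
from go import *
show(W((-.006,.004,.0658)),-.1464)
s=r.read_state();print(s["ft_force"])
E
```

```text
d [ 0.0015 -0.0001  0.0163] turn -0.001 now [0.5396 0.1858 0.0821] yang -0.147 j7 -0.93 t 12.9
[-0.27857101 -0.24146354 -0.26204172]
```

Request:
jog_arm([
  [0, 0, 0.004, 0, 0.01],
  [0, 0, 0.008, 0, 0.01],
  [0, 0, 0.011, 0, 0.01],
  [0, 0, 0.011, 0, 0.01],
])

```text
time: 13.3
ee_pos: [0.5397, 0.1871, 0.0715]
eef_rot: [0.757, 0.654, -0.0, 0.0]
ft_force: [-0.6, 0.3, 0.1]
width: 0.0295
grip_force: 18.0
```

Request:
jog_arm([
  [0, 0, 0.002, 0, 0.01],
  [0, 0, 0.003, 0, 0.01],
  [0, 0, 0.003, 0, 0.01],
])

```text
time: 13.6
ee_pos: [0.5398, 0.1872, 0.0685]
eef_rot: [0.757, 0.654, 0.0, 0.0]
ft_force: [0.8, 0.2, -0.9]
width: 0.0294
grip_force: 18.0
```

```bash
python3 -c "
from go import *
show(W((-.006,.004,.0588)),-.1464)"
```

```text
d [ 0.0001 -0.      0.0097] turn 0.0 now [0.5398 0.1872 0.0685] yang -0.146 j7 -0.94 t 13.6
```

Request:
jog_arm([
  [0, 0, 0.001, 0, 0.01],
  [0, 0, 0.002, 0, 0.01],
  [0, 0, 0.002, 0, 0.01],
])

```text
time: 13.9
ee_pos: [0.5406, 0.1873, 0.0672]
eef_rot: [0.757, 0.654, 0.001, 0.001]
ft_force: [2.5, -1.5, 3.8]
width: 0.0294
grip_force: 18.0
```

Request:
jog_arm([
  [0, 0, 0.001, 0, 0.01],
  [0, 0, 0.002, 0, 0.01],
  [0, 0, 0.002, 0, 0.01],
])

```text
time: 14.2
ee_pos: [0.5416, 0.1873, 0.066]
eef_rot: [0.757, 0.653, 0.002, 0.001]
ft_force: [3.7, -1.0, 9.2]
width: 0.0297
grip_force: 18.0
```

Contact is felt on the front flank (fz 9 N, pushed +x). It seats at about 45 mm, matching the measurement. Now I ease off and open the fingers slowly so the tube settles into the V.

Request:
jog_arm([
  [0, 0.002, -0.001, 0, 0.01],
  [0, 0.002, -0.001, 0, 0.01],
  [0, 0.002, -0.001, 0, 0.0305],
  [0, 0.002, -0.001, 0, 0.0315],
  [0, 0.002, -0.001, 0, 0.0325],
  [0, 0.002, -0.001, 0, 0.0335],
  [0, 0.002, -0.001, 0, 0.0345],
  [0, 0.002, -0.001, 0, 0.0355],
  [0, 0.002, -0.001, 0, 0.0365],
], grip_force=5)

```text
time: 15.1
ee_pos: [0.5416, 0.1869, 0.0655]
eef_rot: [0.757, 0.654, -0.0, -0.0]
ft_force: [0.8, -0.4, -0.4]
width: 0.0357
grip_force: 0.1
```

```bash
python3 -c "
from go import *
show(W((-.006,.004,.0588)),-.1464)"
```

```text
d [ 0.0002 -0.0019  0.0067] turn 0.0 now [0.5416 0.1869 0.0655] yang -0.146 j7 -0.94 t 15.1
```

Request:
jog_arm([
  [0, 0, 0, 0, 0.038],
  [0, 0, 0, 0, 0.0395],
  [0, 0, 0, 0, 0.041],
  [0, 0, 0, 0, 0.043],
  [0, 0, 0, 0, 0.046],
  [0, 0, 0, 0, 0.048],
  [0, 0, 0, 0, 0.048],
  [0, 0, -0.005, 0, 0.048],
  [0, 0, -0.015, 0, 0.048],
  [0, 0, -0.04, 0, 0.048],
])

```text
time: 16.1
ee_pos: [0.5408, 0.1865, 0.1052]
eef_rot: [0.757, 0.654, -0.001, -0.001]
ft_force: [0.2, 0.1, 0.4]
width: 0.0478
grip_force: 0.0
```

Request:
jog_arm([
  [0, 0, -0.05, 0, 0.048],
  [0, 0, -0.1, 0, 0.048],
  [0, 0, -0.15, 0, 0.048],
  [0, 0, -0.2, 0, 0.048],
  [0, 0, -0.2, 0, 0.048],
])

```text
time: 16.6
ee_pos: [0.5431, 0.1889, 0.3132]
eef_rot: [0.757, 0.654, 0.005, 0.002]
ft_force: [-0.1, 0.5, 0.0]
width: 0.0479
grip_force: 0.0
```

```bash
python3 - <<'E'
from go import *
show(W((.138,.03,.36)),-.1464+np.pi/2)
import cv2
ims=[]
for n,(y,x) in dict(scene=(75,290),wrist=None,top=(115,140)).items() if False else []: pass
i=r.camera("scene")["img"][85:215,300:440,::-1];w=r.camera("wrist")["img"][:,:,::-1]
cv2.imwrite("pics/p1.png",np.hstack([cv2.resize(i,(388,360),interpolation=cv2.INTER_CUBIC),cv2.resize(w,(412,360))]))
E
```

```text
d [ 0.024   0.1414 -0.0454] turn -1.57 now [0.5431 0.1889 0.3132] yang -0.145 j7 -0.8 t 16.6
```

View pics/p1.png

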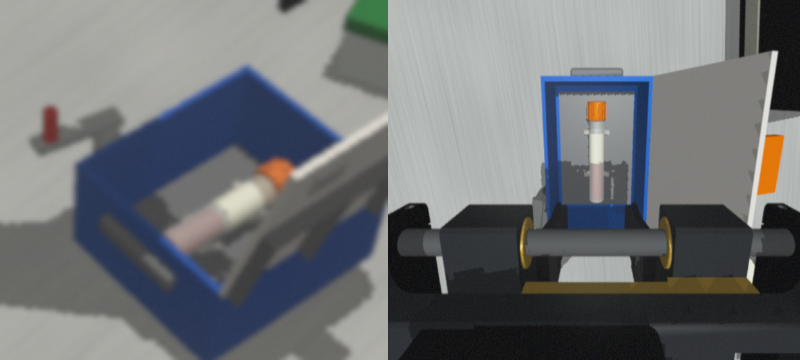

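The tube lies on both rests along the case's y and the flap is still open. Going back above the tab.

Request:
jog_arm([
  [0, 0, -0.045, 0.15, 0.06],
  [0.026, 0.03, -0.048, 0.3, 0.06],
  [0.026, 0.06, -0.048, 0.45, 0.06],
  [0.026, 0.09, -0.048, 0.6, 0.06],
  [0.026, 0.12, -0.048, 0.75, 0.06],
  [0.026, 0.15, -0.048, 0.9, 0.06],
  [0.026, 0.174, -0.048, 1.05, 0.06],
  [0.026, 0.174, -0.048, 1.2, 0.06],
  [0.026, 0.174, -0.048, 1.35, 0.06],
  [0.026, 0.174, -0.048, 1.5, 0.06],
  [0.026, 0.174, -0.048, 1.572, 0.06],
  [0.026, 0.174, -0.048, 1.572, 0.06],
])

```text
time: 17.9
ee_pos: [0.7173, 0.1873, 0.3521]
eef_rot: [0.997, -0.074, -0.001, 0.001]
ft_force: [0.6, -0.8, -0.5]
width: 0.0601
grip_force: 0.0
```

```bash
python3 -c "
from go import *
show((.7185,.1894,.2551),-1.717)"
```

```text
d [ 0.0011 -0.0024  0.097 ] turn -0.002 now [0.7173 0.1873 0.3521] yang -1.719 j7 -2.22 t 17.9
```

Request:
jog_arm([
  [0.001, -0.002, 0.04, 0, 0.06],
  [0.001, -0.002, 0.075, 0, 0.06],
  [0.001, -0.002, 0.09, 0, 0.06],
  [0.001, -0.002, 0.097, 0, 0.06],
  [0.001, -0.002, 0.097, 0, 0.06],
  [0.001, -0.002, 0.097, 0, 0.02],
  [0.001, -0.002, 0.097, 0, 0.02],
  [0.001, -0.002, 0.097, 0, 0.02],
  [0.001, -0.002, 0.097, 0, 0.02],
], grip_force=20)

```text
time: 18.8
ee_pos: [0.7191, 0.1893, 0.2575]
eef_rot: [0.997, -0.074, 0.001, -0.0]
ft_force: [-0.2, -0.3, 1.7]
width: 0.04
grip_force: 20.0
```

```bash
python3 - <<'E'
from go import *
s=r.read_state();p=s["ee_pos"];c,sn=np.cos(q[2]),np.sin(q[2]);d=p[:2]-np.array(q[:2]);x=c*d[0]+sn*d[1]-.09;z=p[2]-.1035
print(x,z,np.hypot(x,z))
# rotate back by k about hinge
for k in np.arange(.15,1.9,.15): print(round(k,2),round(x*np.cos(k)-z*np.sin(k)-x,3),round(-(x*np.sin(k)+z*np.cos(k)-z),3))
E
```

```text
0.08119043364135542 0.1540170902838342 0.1741067219103561
0.15 -0.024 -0.01
0.3 -0.049 -0.017
0.45 -0.075 -0.02
0.6 -0.101 -0.019
0.75 -0.127 -0.014
0.9 -0.151 -0.005
1.05 -0.174 0.007
1.2 -0.195 0.023
1.35 -0.214 0.041
1.5 -0.229 0.062
1.65 -0.241 0.085
1.8 -0.25 0.11
```

Request:
jog_arm([
  [-0.024, 0, -0.01, 0, 0.02],
  [-0.049, 0, -0.017, 0, 0.02],
  [-0.075, 0, -0.02, 0, 0.02],
  [-0.101, 0, -0.019, 0, 0.02],
  [-0.127, 0, -0.014, 0, 0.02],
  [-0.151, 0, -0.005, 0, 0.02],
  [-0.174, 0, 0.007, 0, 0.02],
  [-0.195, 0, 0.023, 0, 0.02],
  [-0.214, 0, 0.041, 0, 0.02],
  [-0.229, 0, 0.062, 0, 0.02],
])

```text
time: 19.8
ee_pos: [0.4931, 0.2223, 0.1949]
eef_rot: [0.997, -0.074, 0.002, 0.0]
ft_force: [9.1, 0.7, -3.2]
width: 0.0396
grip_force: 20.0
```

```bash
python3 - <<'E'
from go import *
show(W((-.078,.032,.137)));print(r.read_state()["torque"].round(2))
E
```

```text
d [-0.021  -0.0002  0.0578] turn 0 now [0.4931 0.2223 0.1949] yang -1.719 j7 -2.4 t 19.8
[-0.04 -2.33  0.05]
```

Request:
jog_arm([
  [-0.008, 0, 0.015, 0, 0.02],
  [-0.014, 0, 0.029, 0, 0.02],
  [-0.019, 0, 0.042, 0, 0.02],
  [-0.022, 0, 0.052, 0, 0.02],
  [-0.024, 0, 0.058, 0, 0.02],
  [-0.024, 0, 0.06, 0, 0.02],
  [-0.024, 0, 0.06, 0, 0.02],
])

```text
time: 20.5
ee_pos: [0.4706, 0.2258, 0.1366]
eef_rot: [0.997, -0.074, 0.002, 0.0]
ft_force: [-0.1, -7.2, 20.1]
width: 0.0399
grip_force: 20.0
```

```bash
python3 - <<'E'
from go import *
show(W((-.078,.032,.137)))
E
```

```text
d [ 0.002  -0.     -0.0004] turn 0 now [0.4706 0.2258 0.1366] yang -1.719 j7 -2.45 t 20.5
```

The flap is pressed home (20 N up at the shut height). I'll release, then check by pressing the plate with closed fingertips.

Request:
jog_arm([
  [0, 0, -0.003, 0, 0.06],
  [0, 0, -0.003, 0, 0.06],
  [0, 0, -0.003, 0, 0.06],
  [0, 0, -0.03, 0, 0.06],
  [0, 0, -0.065, 0, 0.06],
  [0, 0.03, -0.065, 0, 0],
  [0, 0.065, -0.065, 0, 0],
  [0, 0.065, -0.065, 0, 0],
  [0, 0.065, -0.065, 0, 0],
  [0, 0.065, -0.065, 0, 0],
  [0, 0.065, -0.065, 0, 0],
])

```text
time: 21.6
ee_pos: [0.4589, 0.1631, 0.1994]
eef_rot: [0.997, -0.073, -0.0, -0.0]
ft_force: [0.2, -0.1, -0.4]
width: 0.0201
grip_force: 0.0
```

```bash
python3 - <<'E'
from go import *
show(W((-.078,-.032,.1285)))
E
```

```text
d [0.0045 0.0002 0.0709] turn 0 now [0.4589 0.1631 0.1994] yang -1.716 j7 -2.23 t 21.6
```

Request:
jog_arm([
  [0.006, 0, 0.03, 0, 0],
  [0.006, 0, 0.055, 0, 0],
  [0.006, 0, 0.062, 0, 0],
  [0.006, 0, 0.066, 0, 0],
  [0.006, 0, 0.069, 0, 0],
  [0.006, 0, 0.071, 0, 0],
  [0.006, 0, 0.073, 0, 0],
  [0.006, 0, 0.073, 0, 0],
])

```text
time: 22.4
ee_pos: [0.4656, 0.1614, 0.1286]
eef_rot: [0.997, -0.074, 0.001, 0.0]
ft_force: [-7.1, -2.5, 16.7]
width: 0.0005
grip_force: 8.5
```

Contact came exactly at the shut height (tips at 0.1066). I'll lift away to the side and compare images numerically.

Request:
jog_arm([
  [0, 0, -0.03, 0, 0],
  [0, 0, -0.08, 0, 0],
  [0, 0.05, -0.12, 0, 0],
  [0, 0.1, -0.12, 0, 0],
  [0, 0.15, -0.12, 0, 0],
  [-0.03, 0.2, -0.12, 0, 0],
  [-0.05, 0.25, -0.12, 0, 0],
  [-0.05, 0.3, -0.12, 0, 0],
  [-0.05, 0.35, -0.12, 0, 0],
  [-0.05, 0.4, -0.12, 0, 0],
  [-0.05, 0.4, -0.12, 0, 0],
  [-0.05, 0.4, -0.12, 0, 0],
])

```text
time: 23.6
ee_pos: [0.356, -0.2301, 0.247]
eef_rot: [0.997, -0.076, 0.0, 0.0]
ft_force: [-0.2, -0.6, -0.0]
width: 0.0007
grip_force: 0.0
```

```bash
python3 - <<'E'
from bench import r
import numpy as np,cv2
s=r.read_state();print(s["time"],s["ee_pos"])
def cen(im,lo,hi,box):
    y0,y1,x0,x1=box;h=cv2.cvtColor(im[y0:y1,x0:x1],cv2.COLOR_RGB2HSV);m=cv2.inRange(h,lo,hi)>0;v,u=np.nonzero(m);return len(u),(u.mean()+x0).round(1) if len(u) else None,(v.mean()+y0).round(1) if len(u) else None
for n,B in dict(scene=dict(tab=(100,130,355,390),jar=(210,245,335,380),blue=(225,265,290,325),ocap=(210,245,260,292),red=(100,160,300,365)),top=dict(tab=(205,235,170,215),jar=(135,170,285,325),blue=(170,200,330,355),ocap=(205,230,335,358),red=(195,260,215,262))).items():
    a=np.load(n+"0.npz")["img"];b=r.camera(n)["img"]
    for k,x in B.items():
        lo,hi={"tab":((3,120,80),(18,255,255)),"ocap":((3,120,80),(18,255,255)),"jar":((20,120,80),(35,255,255)),"blue":((100,140,80),(125,255,255)),"red":((0,150,80),(4,255,255))}[k]
        print(n,k,cen(a,lo,hi,x),cen(b,lo,hi,x))
E
```

```text
23.6 [ 0.35600324 -0.23014343  0.24695719]
scene tab (119, np.float64(372.1), np.float64(114.1)) (119, np.float64(372.1), np.float64(114.1))
scene jar (367, np.float64(358.5), np.float64(227.9)) (366, np.float64(358.5), np.float64(227.9))
scene blue (101, np.float64(306.1), np.float64(242.6)) (101, np.float64(306.1), np.float64(242.6))
scene ocap (151, np.float64(276.4), np.float64(226.1)) (0, None, None)
scene red (7, np.float64(351.7), np.float64(132.0)) (9, np.float64(317.9), np.float64(125.7))
top tab (49, np.float64(188.5), np.float64(220.2)) (48, np.float64(188.5), np.float64(220.2))
top jar (340, np.float64(302.9), np.float64(152.4)) (340, np.float64(302.9), np.float64(152.4))
top blue (135, np.float64(342.8), np.float64(183.9)) (135, np.float64(342.8), np.float64(183.9))
top ocap (149, np.float64(347.5), np.float64(217.7)) (0, None, None)
top red (20, np.float64(233.4), np.float64(213.4)) (21, np.float64(249.6), np.float64(247.4))
```

The tab is back exactly at its shut position, and the jar and blue tube haven't moved. One hasp-angle check, then I hand in.

```bash
python3 - <<'E'
from geo import *
from bench import r
p=top.atz((249.6,247.4),.149);c=np.cos(-.1464);s=np.sin(-.1464);v=p[:2]-[.4362,.143]
a=-np.arctan2(v[1],v[0])-.1464;print(a,np.hypot(*v))
if a>1.4: print(r.close_job())
E
```

```text
1.758342527811428 0.05585763073764313
the job is handed in; nothing more can be done
None
```

The job is handed in at about 24 s: the orange tube lies on the lower V rests, the flap is folded fully shut, the hasp is swung off (about 1.75 rad), and the blue tube and jar haven't moved.

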